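Lock the sliding sample stage with its quick-release pin

ROBOT

A 7-joint arm with a two-finger parallel gripper is mounted at the origin on a cart in front of the work surface, level with it; the furniture and walls round the work are solid. World frame = base frame: x ahead of the robot, y to its left, z up, the work surface at z = 0. Lengths are in m, angles in rad, forces in N, time in s.
With the tool pointing down it reaches from about 0.35 to 0.9 m from the base axis. Payload 7.2 kg.
Tool frame: the origin (TCP) lies between the finger pads; the fingertips stand 8 mm ahead of it and the grasp point (between the pads) lies 11 mm behind it (bot.tip_extent is the distance from the TCP to the fingertips, in m); z points along the fingers, y is the line along which they close (so a half turn about z gives the same grasp; the last joint's range is limited). The gripper opens to 85 mm and grips with 20 to 120 N. Pads are 22 mm wide; open, the fingers measure 114 mm over their backs; the gripper's body (76 mm by 85 mm) begins 54 mm behind the grasp point. The pads swing forward as they close: fully open they stand 13 mm farther back than shut.
Start: joints at [1.219, 0.411, -0.013, 1.596, 0.006, 1.134, -0.082], TCP at [0.175, -0.6, 0.239] pointing down, gripper open.
Joint ranges: [-2.95, 2.95], [-0.29, 1.99], [-1.47, 1.44], [0.14, 2.54], [-1.03, 4.17], [0.13, 1.85], [-2.86, 2.86]. Speed limits (rad/s): [2.39, 2.39, 3.01, 3.01, 3.14, 3.14, 3.14].

INTERFACE

Orientations are given as a unit quaternion [w, x, y, z].
In Python, from bench import bot gives the robot as it stands.
- The arm moves only by the tool arm_command, never from a script. Its arguments are lists of equal length, an entry for each row: "linear": the shift along the tool's x, y, z in units of 0.2 m (1.0 is 0.2 m), a list of three; "delta_rot": the turn, a rotation vector about the tool's x, y, z in units of 180 degrees (1.0 is 180 degrees), a list of three; "claw": the opening in per cent of the stroke, from 0 (shut) to 100 (fully open). In form: {"linear": [[tx, ty, tz], ...], "delta_rot": [[ax, ay, az], ...], "claw": [claw, ...]}. A call has 1 to 12 rows; each row shifts and turns the commanded pose from where the row before left it, along the tool's axes as they then stand; what a row does not reach is not made up. A row lasts 1/8 s, in which the tool goes at most 62.5 mm and 10.7 degrees, less where a joint would pass 70% of its speed; a pose out of reach is approached as far as the arm can. A call with a number of a shift or a turn outside -1 to 1 is refused whole. A call with a gripper value outside its range is refused whole. The fingers move at their own pace and stop on an object; the grip force is fixed at half the most. Time passes only in rows, so rows that do not move let the fingers close. It gives the time, the measured TCP pose, the force, the opening and the grip force at its end, in the units of the state.
- bot.read_state(): the state, without advancing time (a new reading comes with each control period).
- bot.grab_frame(name): name is "scene" or "side" or "wrist"; returns the picture (420x560x3 uint8, red, green, blue); there is no depth.
- bot.camera_model(name): a dict with "fx", "fy", "cx", "cy" (pixels), "rvec" (rotation vector, rad) and "tvec" (3), from world to camera coordinates, as OpenCV has them. Camera axes: x right, y down, z forward; pixel columns grow to the right and rows downward; lengths in m; the calibration is good to about 2 mm. A picture is of the moment at which its call begins: read the wrist's pose just before it. camera_model takes no time and is no camera call; for the wrist camera it gives the pose at the moment of the call.
- bot.sign_off(): hands the job in; it is judged then, once.
Trained networks look in the newest picture that a camera, given by its name, has taken for a name from the list of things; names that differ only in an ending like _2 or _b are one class to them, and where a whole thing is asked for, a point or a joint stands for the part that bears it (a point fixed in the world has none). Each returns a list of dicts, best first, with "score" (0 to 1); they miss things now and then, are a little off and sometimes report something else, mostly with a low value. They report only what shows in the picture. A call takes as long as a camera call.
- bot.masks_of(name, camera): "mask" (420x560 bool, what is visible of it) and "extent" ([left, top, right, bottom] in pixels, round what is visible of it).
The state is a dict: "t": time; "joint_pos": joint angles; "qd": joint speeds; "joint_efforts": joint torques, N m; "ee_pos": TCP position; "ee_rot": TCP orientation; "contact_force": force on the tool from outside, world axes, zero at the start; "torque": the same for the moment, N m; "width": opening from 0.0 (shut) to 1.0 (fully open); "gripper_force": force on a finger pad.
Only numpy, scipy, OpenCV 4.12 (cv2) and the standard library are available. Lean on these libraries where they do the work, as an engineer would, in place of code of your own. Each camera call takes 0.05 s, during which the arm holds its last target. There are 200 camera calls.

TASK

Lock the sliding sample stage at its index position with the quick-release pin that is parked in the grey block: take the pin by its two side buttons, keeping them squeezed, put it down through the square bushing on the stage and, with the tip riding lightly on the rail, slide the stage away from its start stop until you feel the pin drop into the index hole that is hidden under the stage. Push the pin fully home, gently (never more than 40 N on the slide unit), then let go so that the buttons spring out and the balls lock. Leave the bottle, beaker, vial and tube standing where they are.

Things in the scene. Friction and masses are not known exactly. Their poses are not given: they have to be found in the camera images.
- pin: Quick-release ball-lock pin with a black handle, standing in the block at the start; about 0.1 kg. Origin: on its axis, at the underside of the shoulder (steel disc 26 mm across, 4 mm thick); z along the pin towards the handle. Shank below the shoulder, handle above: 18 mm wide (x), cap 22 x 22 mm on top, 47 mm above the origin. The side buttons face +y and -y.
- pin_grip (a point): Point on the pin's axis midway between the two side buttons, 27 mm above the pin's origin: where to grip, fingers closing along y (axes as the pin's). The buttons are steel plates 16 mm wide (x), from 12 to 42 mm above the origin, 32 mm over both when out, 24 mm when pressed. Gripped along x instead they are not pressed and the balls stop the pin at the bushing.
- pin_tip (a point): Lowest point of the pin, on its axis, 38 mm below its origin. Round steel shank, 10 mm diameter, with a cone 4 mm long at the end (5.6 mm wide at the tip). Two locking balls, 25 to 31 mm below the origin, stand out along the pin's +y and -y, 16.6 mm over both; they withdraw into the shank while the buttons are squeezed.
- button_a (a joint): How far the button on the +y side is pressed (m): 0 out, 0.004 fully in; the other button and both balls move with it. A squeeze of 20 N or more along the pin's y presses both fully (about 8 N each holds them in); let go, they spring out.
- ball_a (a joint): How far the ball on the +y side is withdrawn (m): 0 out (locking), 0.0036 fully in.
- block: Fixed grey parking block, 56 x 56 mm, top 50 mm above the bench, with a foot plate 84 x 56 mm; origin under its centre. The pin stands in its blind hole (18.5 mm diameter, 42 mm deep) with the shoulder on its top; lift it straight up.
- base: Fixed aluminium slide unit, 252 mm long (its x, the slide's direction), 128 mm wide (y); origin on the bench under its centre. End blocks 40 mm, side rails 38 mm high. Inside lies a flat steel index strip (the rail the pin rides on): top 28 mm above the bench, 6 mm thick, open space under it, with one index hole of 13 mm diameter on the slide's centre line, hidden under the stage.
- carriage (a joint): Travel of the stage along the base's +x (m): 0 at the start stop, 0.060 at the other. Starts within 6 mm of 0, moves with about 2 N of friction and stays where left. The index hole lies under the bushing at some value between 0.020 and 0.050, different each time and not measured: it must be felt.
- bushing (a point): Centre of the mouth of the bore in the stage's square steel flange (34 x 34 mm), 45 mm above the bench; axes as the base's. Bore 11.5 mm diameter, 16 mm deep through the stage; the strip's top is 1 mm lower. Stage: plate 130 x 84 mm, top 41 mm above the bench; a dish 62 mm wide, 15 mm high is fixed on it 65 mm along +x from the bushing. Pin home: shoulder on this flange.
- reagent: Glass bottle with blue screw cap, 56 mm wide, 110 mm high; bystander, origin under its centre.
- beaker: Glass beaker, 60 x 68 mm, 75 mm high; bystander, origin under its centre.
- vial: Small amber screw vial, 21 mm wide, 50 mm high; bystander, origin under its centre.
- tube: Standing 50 ml tube with blue cap, 34 mm wide, 108 mm high; bystander, origin under its centre.

How it is judged:
By the outcome, as a careful person would: the job done as asked, in the order asked, and still so for the second after the job is handed in, with the robot touching nothing.
It also fails if it takes over 58 s, if anything falls off the work surface, if the arm or the gripper's body presses on something with over 40 N, if the wrist force passes 120 N, or if a joint passes its speed limit or range.

## Working session

There is one attempt and no reset: what is moved stays moved. The work goes in short steps, Python scripts to look and compute and a tool call to move; the robot and the scene stay as the last step left them, time stands still between calls to the robot, and variables do not carry over. Pictures are saved under pics/ and viewed, at most 10 in all, crops included, and the job is handed in when it is done.

Besides the shell and the picture viewer there is one more tool, called after "Call:" as name(argument=value, ...), one argument or row to a line, values as JSON. arm_command: Moves the arm, as the interface text tells. Its arguments: {"type":"object","properties":{"linear":{"type":"array","items":{"type":"array","items":{"type":"number"}}},"delta_rot":{"type":"array","items":{"type":"array","items":{"type":"number"}}},"claw":{"type":"array","items":{"type":"number"}}},"required":["linear","delta_rot","claw"]}

```bash
mkdir -p pics; ls; cat > h.py <<'E'
import numpy as np, cv2
from bench import bot
def cam(n):
    m=bot.camera_model(n); K=np.array([[m['fx'],0,m['cx']],[0,m['fy'],m['cy']],[0,0,1.]])
    return K,cv2.Rodrigues(np.array(m['rvec'],float))[0],np.array(m['tvec'],float)
def ray(n,u,v,z,c=None):
    K,R,t=c or cam(n); d=R.T@np.linalg.inv(K)@[u,v,1]; o=-R.T@t
    return o+d*(z-o[2])/d[2]
def proj(n,P,c=None):
    K,R,t=c or cam(n); p=(R@np.asarray(P,float).T).T+t; p=p@K.T; return p[...,:2]/p[...,2:]
def save(n,f):
    im=bot.grab_frame(n); cv2.imwrite('pics/'+f,im[:,:,::-1]); return im
E
python3 - <<'E'
from h import *
s=bot.read_state(); print(s)
a=save('scene','a.png'); b=save('side','b.png')
for n in ('scene','side'):
    K,R,t=cam(n); print(n,-R.T@t,R[2])
    for o in ['pin','block','base','carriage','reagent','beaker','vial','tube']:
        r=bot.masks_of(o,n); print(n,o,[(round(x['score'],2),list(map(int,x['extent']))) for x in r[:2]])
cv2.imwrite('pics/ab.png',cv2.resize(np.hstack([a,b]),(800,300))[:,:,::-1])
E
```

```text
pics
{'t': 0.0, 'joint_pos': array([ 1.21880332,  0.41190798, -0.01273513,  1.59703892,  0.0055705 ,
        1.13433605, -0.08218828]), 'qd': array([ 0.000249  , -0.00032977, -0.00186683,  0.0007436 , -0.00077107,
       -0.00174495,  0.00135023]), 'joint_efforts': array([ 3.96660007e-04, -6.00639296e+01,  6.82516415e-01, -2.99425274e+01,
        1.38759980e-02,  1.05957926e-02, -2.64354128e-05]), 'ee_pos': array([ 0.17484273, -0.59953079,  0.23845001]), 'ee_rot': array([-8.12557667e-04,  9.89946049e-01,  1.41443047e-01, -1.57455625e-04]), 'contact_force': array([ 0.08202159, -0.24516676,  0.16560859]), 'torque': array([ 0.00647954,  0.00192658, -0.02682994]), 'gripper_force': 0.0, 'width': 1.0036295693934092}
scene [-0.0270875  -0.86713061  1.05275289] [ 0.45013601  0.58955675 -0.67067161]
scene pin [(0.52, [317, 269, 325, 284])]
scene block []
scene base [(0.58, [222, 195, 295, 238])]
scene carriage [(0.67, [231, 198, 283, 231]), (0.19, [313, 271, 326, 283])]
scene reagent [(0.89, [294, 172, 312, 211])]
scene beaker [(0.92, [310, 332, 326, 359])]
scene vial [(0.46, [354, 242, 363, 259])]
scene tube [(0.73, [354, 242, 363, 259]), (0.6, [219, 138, 229, 170])]
side [ 1.49079406 -0.87596982  0.68704677] [-0.64555252  0.61350597 -0.45483223]
side pin [(0.63, [182, 221, 194, 236])]
side block [(0.91, [171, 234, 208, 266])]
side base [(0.74, [241, 187, 308, 226])]
side carriage []
side reagent []
side beaker [(0.64, [115, 226, 137, 263])]
side vial []
side tube []
```

```bash
python3 - <<'E'
import cv2,numpy as np
a=cv2.imread('pics/a.png');b=cv2.imread('pics/b.png')
A=cv2.resize(a[110:380,190:390],(400,540),interpolation=3)
B=cv2.resize(b[140:290,100:330],(400,261),interpolation=3); B2=cv2.resize(b,(373,280))
R=np.zeros((600,800,3),np.uint8);R[:540,:400]=A;R[:261,400:]=B;R[270:550,400:773]=B2
cv2.imwrite('pics/v1.png',R)
E
```

```text
(no output)
```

View pics/v1.png

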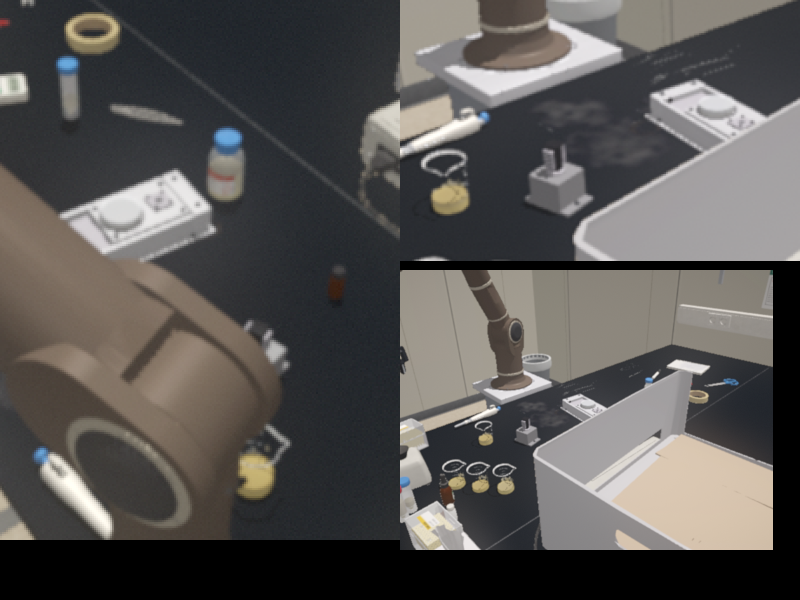

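The view shows the slide unit at scene (258,215), with the bushing near (270,211) and the dish near (250,216). The pin and block are near (321,278), partly hidden by the arm. The bottle is beside the unit's near end.

```bash
python3 - <<'E'
from h import *
print('pin',ray('side',188,223,.097),ray('scene',321,271,.097))
print('block c',ray('side',187,245,.05))
print('bush',ray('scene',269.5,210.5,.045)); print('dish',ray('scene',250,216,.056)); print('dish side',ray('side',284,201,.056))
print('reagent',ray('scene',303,209,0.));print('tube',ray('scene',225,169,0.));print('vial',ray('scene',358,258,0.));print('beaker',ray('scene',318,357,0.),ray('side',128,259,0.))
c=cam('wrist');K,R,t=c;print(-R.T@t,R,K)
E
```

```text
pin [ 0.55263643 -0.28608755  0.097     ] [ 0.56037108 -0.27817581  0.097     ]
block c [ 0.57112534 -0.30710561  0.05      ]
bush [0.62226213 0.02989946 0.045     ]
dish [0.55422874 0.0345237  0.056     ]
dish side [0.57367241 0.02939714 0.056     ]
reagent [0.74168178 0.01289237 0.        ]
tube [0.65213219 0.33548035 0.        ]
vial [ 0.73772251 -0.24398972  0.        ]
beaker [ 0.439182   -0.41974509  0.        ] [ 0.44969968 -0.41009888  0.        ]
[ 0.25636986 -0.57602255  0.37366219] [[ 2.80377301e-01 -9.59889815e-01 -3.35774033e-04]
 [-9.07117100e-01 -2.65077105e-01  3.26913895e-01]
 [-3.13890324e-01 -9.13546490e-02 -9.45054069e-01]] [[326.4338996    0.         279.79053509]
 [  0.         326.4338996  214.58504295]
 [  0.           0.           1.        ]]
```

Call:
arm_command(
  linear=[
    [0.23, -0.098, -0.01],
    [0.23, -0.098, -0.01],
    [0.23, -0.098, -0.01],
    [0.23, -0.098, -0.01],
    [0.23, -0.098, -0.01],
    [0.23, -0.098, -0.01],
    [0.23, -0.098, -0.01],
    [0.23, -0.098, -0.01],
    [0.23, -0.098, -0.01],
    [0.23, -0.098, -0.01],
    [0, 0, 0],
    [0, 0, 0],
  ],
  delta_rot=[
    [0, 0, 0],
    [0, 0, 0],
    [0, 0, 0],
    [0, 0, 0],
    [0, 0, 0],
    [0, 0, 0],
    [0, 0, 0],
    [0, 0, 0],
    [0, 0, 0],
    [0, 0, 0],
    [0, 0, 0],
    [0, 0, 0],
  ],
  claw=[100, 100, 100, 100, 100, 100, 100, 100, 100, 100, 100, 100],
)

```text
t: 2.4
ee_pos: [0.5613, -0.2834, 0.259]
ee_rot: [0.0, 0.99, 0.141, -0.0]
contact_force: [-0.8, 0.3, -0.1]
width: 1.001
gripper_force: 0.0
```

```bash
python3 - <<'E'
from h import *
c=cam('wrist'); w=save('wrist','w1.png'); np.savez('w1.npz',K=c[0],R=c[1],t=c[2])
for o in ['pin','block','pin_grip','button_a','vial','beaker']:
    r=bot.masks_of(o,'wrist'); print(o,[(round(x['score'],2),list(map(int,x['extent']))) for x in r[:2]])
a=save('scene','a2.png')
for o in ['base','carriage','bushing','pin','vial','tube','reagent']:
    r=bot.masks_of(o,'scene'); print(o,[(round(x['score'],2),list(map(int,x['extent']))) for x in r[:2]])
R=np.hstack([cv2.resize(w,(480,360)),cv2.resize(a[160:310,200:360],(320,300),interpolation=3)[:300].copy() if 0 else cv2.copyMakeBorder(cv2.resize(a[160:310,200:360],(320,300),interpolation=3),0,60,0,0,0)])
cv2.imwrite('pics/v2.png',R[:,:,::-1])
E
```

```text
pin [(0.95, [259, 181, 294, 222])]
block [(0.95, [252, 149, 303, 220])]
pin_grip [(0.63, [257, 183, 292, 218])]
button_a []
vial [(0.8, [281, 0, 296, 14]), (0.15, [257, 191, 268, 214])]
beaker [(0.58, [321, 261, 372, 333])]
base [(0.57, [204, 196, 298, 252])]
carriage [(0.88, [234, 198, 283, 229])]
bushing [(0.59, [235, 202, 286, 233])]
pin [(0.44, [311, 271, 329, 286])]
vial [(0.69, [353, 241, 360, 260])]
tube [(0.55, [218, 139, 228, 169])]
reagent [(0.54, [295, 173, 305, 209])]
```

View pics/v2.png

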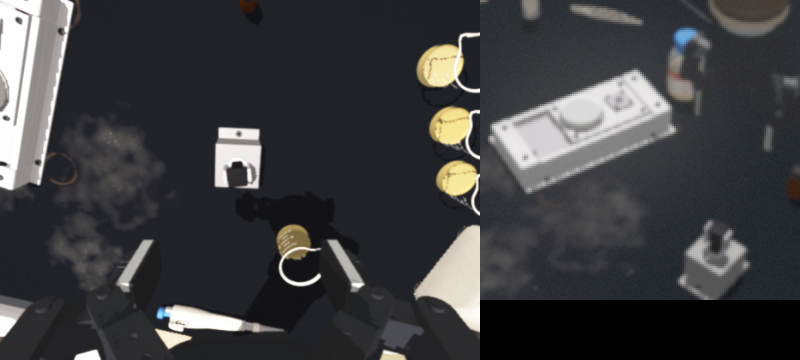

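The wrist view has the block and pin centred near (277,185) in full-resolution pixels, and the slide unit is at the upper left. I'll zoom in on the pin next.

```bash
python3 - <<'E'
import cv2,numpy as np
w=cv2.imread('pics/w1.png')[140:230,240:320]; a=cv2.imread('pics/a2.png')[180:260,200:310]
R=np.zeros((600,800,3),np.uint8)
R[:450,:400]=cv2.resize(w,(400,450),interpolation=cv2.INTER_CUBIC)
R[:291,400:]=cv2.resize(a,(400,291),interpolation=cv2.INTER_CUBIC)
cv2.imwrite('pics/v3.png',R)
E
```

```text
(no output)
```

View pics/v3.png

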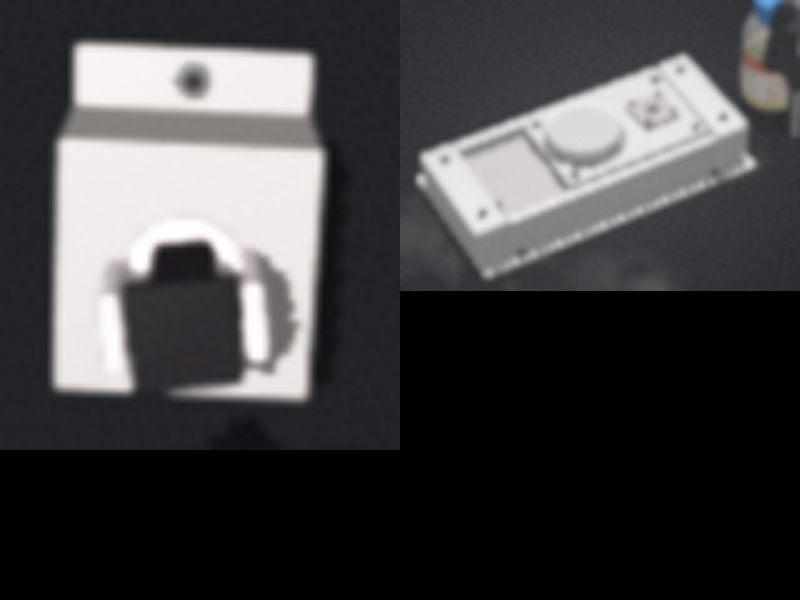

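The crop shows the pin's cap as a dark square about (264..289, 196..218) in the wrist picture. The steel buttons are to its left and right, so they already lie roughly along the closing axis. The pin is turned a few degrees from the camera.

```bash
python3 - <<'E'
from h import *
c=np.load('w1.npz');c=(c['K'],c['R'],c['t'])
f=lambda p,z:np.array([ray('w',240+x/5-.4,140+y/5-.4,z,c)[:2] for x,y in p])
cap=f([(124,285),(240,278),(244,380),(136,390)],.097)
top=f([(60,137),(325,150),(308,400),(55,388)],.05)
for n,q in(('cap',cap),('top',top)):
    print(n,q.mean(0),[np.linalg.norm(q[i]-q[(i+1)%4]) for i in range(4)],[np.degrees(np.arctan2(*(q[(i+1)%4]-q[i])[::-1])) for i in range(4)])
s=bot.read_state();from scipy.spatial.transform import Rotation as Ro
q=s['ee_rot'];M=Ro.from_quat(np.r_[q[1:],q[0]]).as_matrix();print(M,s['ee_pos'])
print('button outer mid', f([(105,330),(268,330)],.077+.015).mean(0))
# base: scene corners of top face (end block top z=.04)
g=lambda p,z:np.array([ray('scene',200+x*110/400-.4,180+y*80/291-.4,z)[:2] for x,y in p])
b=g([(422,157),(685,55),(748,127),(482,232)]-np.array([400,0]),.04)
print(b,b.mean(0),[np.linalg.norm(b[i]-b[(i+1)%4]) for i in range(4)],[np.degrees(np.arctan2(*(b[(i+1)%4]-b[i])[::-1])) for i in range(4)])
print('bush',g([(254,109)],.045),'dish',g([(185,131)],.056))
E
```

```text
cap [ 0.5512946  -0.28307102] [np.float64(0.021904503836663633), np.float64(0.020370032683409735), np.float64(0.0209023003492382), np.float64(0.021116722205438292)] [np.float64(-70.12468814499422), np.float64(-161.09699432038576), np.float64(111.90143294105205), np.float64(21.69246118478921)]
top [ 0.55041348 -0.28312515] [np.float64(0.056297114958229595), np.float64(0.05657635569885033), np.float64(0.05661721794268484), np.float64(0.05652481707370104)] [np.float64(-76.54207146181393), np.float64(-166.13921559126666), np.float64(103.40713339373792), np.float64(13.536701998067837)]
[[ 9.59992849e-01  2.80024516e-01  2.66193860e-05]
 [ 2.80024516e-01 -9.59992849e-01  8.06415302e-06]
 [ 2.78125808e-05 -2.87448539e-07 -1.00000000e+00]] [ 0.5617107  -0.28302159  0.25929553]
button outer mid [ 0.55052269 -0.28334983]
[[ 0.440859    0.10201403]
 [ 0.6907123   0.07859197]
 [ 0.67798893 -0.02621041]
 [ 0.4354552   0.00123732]] [0.56125386 0.03890823] [np.float64(0.25094872373504507), np.float64(0.10557189059690746), np.float64(0.24408192860844077), np.float64(0.10092149118708896)] [np.float64(-5.355442184081596), np.float64(-96.92202663643447), np.float64(173.5432632381268), np.float64(86.93065390014154)]
bush [[0.62461977 0.03340682]] dish [[0.55631483 0.03508474]]
```

Call:
arm_command(
  linear=[
    [0, 0, 0],
    [-0.05, -0.019, 0.115],
    [0, 0, 0.2],
    [0, 0, 0.2],
    [0, 0, 0.2],
    [0, 0, 0.12],
    [0, 0, 0.06],
    [0, 0, 0.03],
    [0, 0, 0.03],
    [0, 0, 0],
    [0, 0, 0],
  ],
  delta_rot=[
    [0, 0, -0.024],
    [0, 0, 0],
    [0, 0, 0],
    [0, 0, 0],
    [0, 0, 0],
    [0, 0, 0],
    [0, 0, 0],
    [0, 0, 0],
    [0, 0, 0],
    [0, 0, 0],
    [0, 0, 0],
  ],
  claw=[100, 100, 100, 100, 80, 60, 60, 60, 60, 60, 60],
)

```text
t: 4.53
ee_pos: [0.5514, -0.2832, 0.069]
ee_rot: [0.0, 0.984, 0.179, 0.0]
contact_force: [-0.0, 1.0, 0.2]
width: 0.601
gripper_force: 0.0
```

```bash
python3 - <<'E'
from h import *
w=save('wrist','w2.png'); s=bot.read_state(); print(s['ee_pos'],s['contact_force'],s['width'])
print([(round(x['score'],2),list(map(int,x['extent']))) for x in bot.masks_of('pin','wrist')[:2]])
cv2.imwrite('pics/v4.png',cv2.resize(w[150:420,120:440],(800,600) if 0 else (700,590))[:,:,::-1])
E
```

```text
[ 0.55134303 -0.28317951  0.06893608] [ 0.71308502 -0.7168468  -0.2152105 ] 0.5984201861030649
[(0.87, [237, 251, 320, 355])]
```

View pics/v4.png

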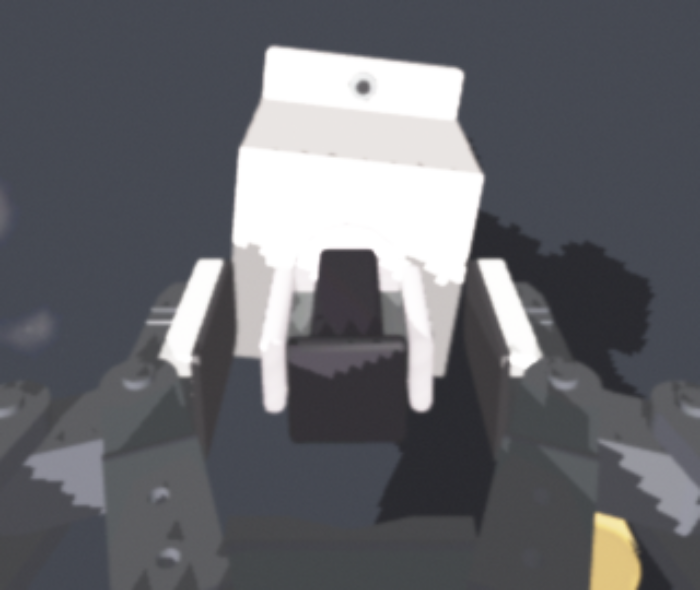

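The pin sits square and centred between the pads: cap centre at 346, pads at about 205 and 495 in the crop. I'll close and lift.

Call:
arm_command(
  linear=[
    [0, 0, 0],
    [0, 0, 0],
    [0, 0, 0],
    [0, 0, 0],
    [0, 0, 0],
  ],
  delta_rot=[
    [0, 0, 0],
    [0, 0, 0],
    [0, 0, 0],
    [0, 0, 0],
    [0, 0, 0],
  ],
  claw=[20, 15, 0, 0, 0],
)

```text
t: 5.25
ee_pos: [0.5521, -0.2834, 0.0695]
ee_rot: [0.001, 0.984, 0.179, 0.001]
contact_force: [-1.4, 0.1, 6.0]
width: 0.251
gripper_force: 60.3
```

Call:
arm_command(
  linear=[
    [0, 0, -0.1],
    [0, 0, -0.2],
    [0, 0, -0.25],
    [0, 0, -0.25],
    [0.103, -0.244, 0],
    [0.103, -0.244, 0],
    [0.103, -0.244, 0],
    [0.103, -0.244, 0],
    [0.103, -0.244, 0],
    [0.103, -0.244, 0],
    [0, 0, 0],
    [0, 0, 0],
  ],
  delta_rot=[
    [0, 0, 0],
    [0, 0, 0],
    [0, 0, 0],
    [0, 0, 0],
    [0, 0, 0],
    [0, 0, 0],
    [0, 0, 0],
    [0, 0, 0],
    [0, 0, 0],
    [0, 0, 0],
    [0, 0, 0.05],
    [0, 0, 0.05],
  ],
  claw=[0, 0, 0, 0, 0, 0, 0, 0, 0, 0, 0, 0],
)

```text
t: 6.75
ee_pos: [0.5635, 0.0355, 0.2293]
ee_rot: [0.0, 1.0, 0.021, 0.0]
contact_force: [-0.3, 0.0, -0.3]
width: 0.25
gripper_force: 59.8
```

Call:
arm_command(
  linear=[
    [0, 0, 0],
    [0, 0, 0],
    [0, 0, 0],
  ],
  delta_rot=[
    [0, 0, 0.048],
    [0, 0, 0],
    [0, 0, 0],
  ],
  claw=[0, 0, 0],
)

```text
t: 7.12
ee_pos: [0.5637, 0.0346, 0.2288]
ee_rot: [0.0, 0.999, -0.051, 0.0]
contact_force: [0.7, 0.8, 0.1]
width: 0.252
gripper_force: 59.8
```

```bash
python3 - <<'E'
from h import *
c=cam('wrist'); w=save('wrist','w3.png'); np.savez('w3.npz',K=c[0],R=c[1],t=c[2]); s=bot.read_state(); print(s['ee_pos'],s['ee_rot'],s['contact_force'],s['width'],s['joint_pos'])
save('side','s3.png')
for o in ['pin','base','carriage','bushing','reagent']:
    print(o,[(round(x['score'],2),list(map(int,x['extent']))) for x in bot.masks_of(o,'wrist')[:2]])
cv2.imwrite('pics/v5.png',cv2.resize(w,(800,600))[:,:,::-1])
E
```

```text
[0.56373876 0.03455604 0.22866647] [ 1.35674970e-08  9.98672065e-01 -5.15178434e-02  1.35228425e-04] [ 0.84746083  0.24301597 -1.17491232] 0.2534336538858686 [ 0.05088816  0.33322994 -0.25158326  1.74574387  0.09283313  1.07392886
 -1.90559351]
pin [(0.92, [252, 239, 308, 354])]
base [(0.63, [215, 57, 340, 276]), (0.48, [237, 0, 299, 21])]
carriage []
bushing [(0.74, [232, 99, 324, 227])]
reagent [(0.85, [242, 0, 296, 22])]
```

View pics/v5.png

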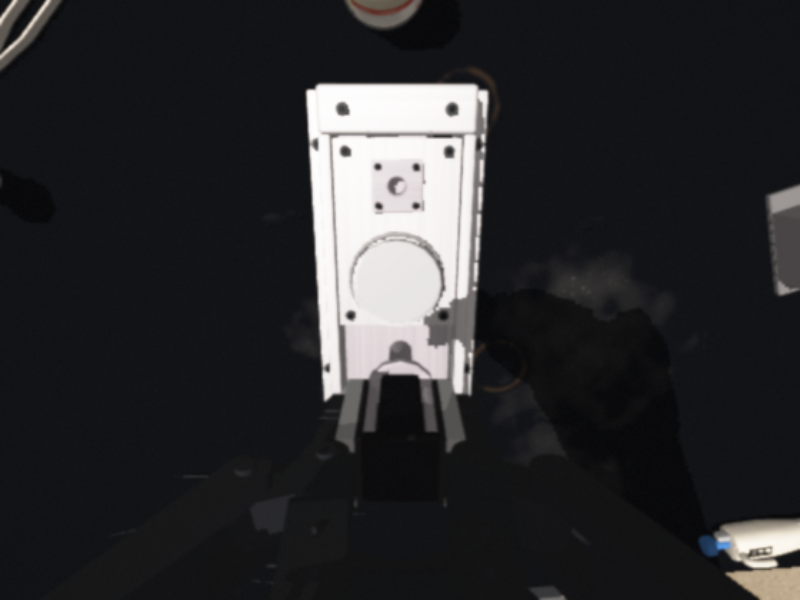

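The slide unit is nearly square with the tool. The bore is at (397,186) in the view, which is (278,130) in the full picture, with the dish below it and the bottle beyond the top end.

```bash
python3 - <<'E'
from h import *
c=np.load('w3.npz');c=(c['K'],c['R'],c['t'])
f=lambda p,z:np.array([ray('w',x*.7-.15,y*.7-.15,z,c)[:2] for x,y in p])
fl=f([(374,160),(423,160),(424,211),(374,212)],.045);print(fl,fl.mean(0),f([(397.5,186)],.045),'dish',f([(397,279)],.056))
e=f([(318,86),(476,86)],.04);print('end',e,np.degrees(np.arctan2(*(e[1]-e[0])[::-1])))
p=f([(332,137),(463,137),(342,325),(449,325)],.041);print(p);print([np.degrees(np.arctan2(*(p[a]-p[b])[::-1])) for a,b in((0,1),(2,3),(0,2),(1,3))])
g=cv2.cvtColor(cv2.imread('pics/w3.png'),cv2.COLOR_BGR2GRAY); 
cv2.imwrite('pics/v6.png',cv2.resize(cv2.imread('pics/w3.png')[100:160,240:320],(800,600),interpolation=2))
print(-c[1].T@c[2])
E
```

```text
[[0.64087148 0.0441596 ]
 [0.63762346 0.01242188]
 [0.60486719 0.01456366]
 [0.60763514 0.04817237]] [0.62274932 0.02982938] [[0.62296236 0.03063964]] dish [[0.56251574 0.03721384]]
end [[ 0.68853972  0.07421331]
 [ 0.678397   -0.02483212]] -95.8469754422152
[[ 0.65770956  0.0698063 ]
 [ 0.64904832 -0.01480902]
 [ 0.52733681  0.08196364]
 [ 0.51927792  0.00308423]]
[np.float64(84.15554262164962), np.float64(84.16649202745829), np.float64(-5.327463213245132), np.float64(-7.850664217615444)]
[0.64798344 0.02631966 0.36318291]
```

View pics/v6.png

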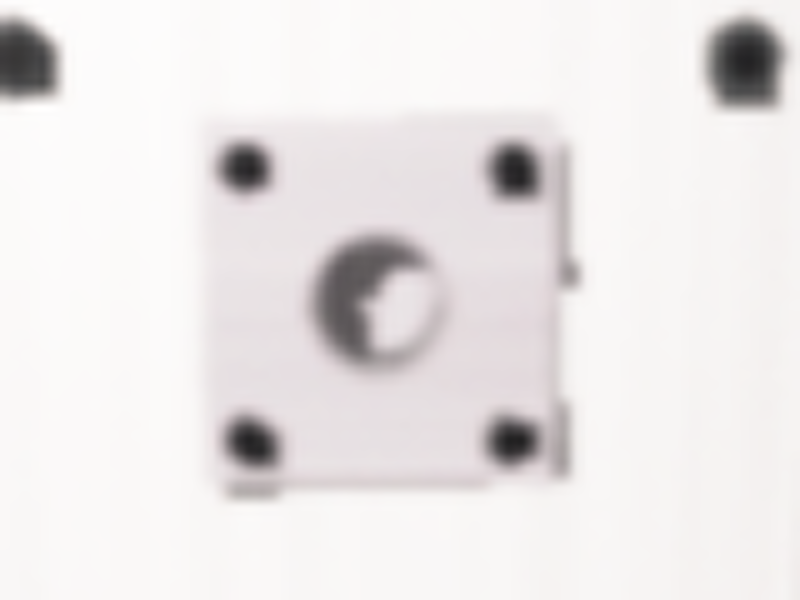

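The bore mouth is sharp at full-picture (277.4,129.8), which is world (0.623,0.031). I'll go above it and down to just over the flange.

Call:
arm_command(
  linear=[
    [0.15, -0.007, 0],
    [0.15, -0.007, 0],
    [0, 0, 0.2],
    [0, 0, 0.2],
    [0, 0, 0.13],
    [0, 0, 0.04],
    [0, 0, 0],
    [0, 0, 0],
  ],
  delta_rot=[
    [0, 0, 0],
    [0, 0, 0],
    [0, 0, 0],
    [0, 0, 0],
    [0, 0, 0],
    [0, 0, 0],
    [0, 0, 0],
    [0, 0, 0],
  ],
  claw=[0, 0, 0, 0, 0, 0, 0, 0],
)

```text
t: 8.48
ee_pos: [0.6246, 0.0311, 0.1157]
ee_rot: [-0.0, 0.999, -0.053, 0.001]
contact_force: [-0.3, 1.1, -0.7]
width: 0.251
gripper_force: 59.8
```

```bash
python3 - <<'E'
from h import *
s=bot.read_state(); print(s['ee_pos'],s['contact_force'],s['width'])
p=s['ee_pos'];w=save('wrist','w4.png');a=save('side','s4.png');b=save('scene','a4.png')
P=[p[0],p[1],p[2]-.0575];q=[.6233,.0313,.045]
cw,cs,cc=[proj(n,[P,q]) for n in('wrist','side','scene')];print(cw,cs,cc)
def crop(im,c,r,S):
    x,y=int(c[0]),int(c[1]);return cv2.resize(im[max(0,y-r):y+r,max(0,x-r):x+r],(S,S),interpolation=2)
R=np.hstack([crop(w,cw[0],80,400),crop(b,cc[0],30,400)])
cv2.imwrite('pics/v7.png',R[:,:,::-1])
E
```

```text
[0.62464482 0.03113424 0.1157104 ] [-0.27784105  1.10738377 -0.68705465] 0.25137853430432056
[[280.30448293 241.56649109]
 [280.25499426 235.549059  ]] [[297.12597236 205.71347076]
 [296.78097555 209.70341676]] [[269.89231005 206.73147926]
 [269.50570055 210.11386408]]
```

View pics/v7.png

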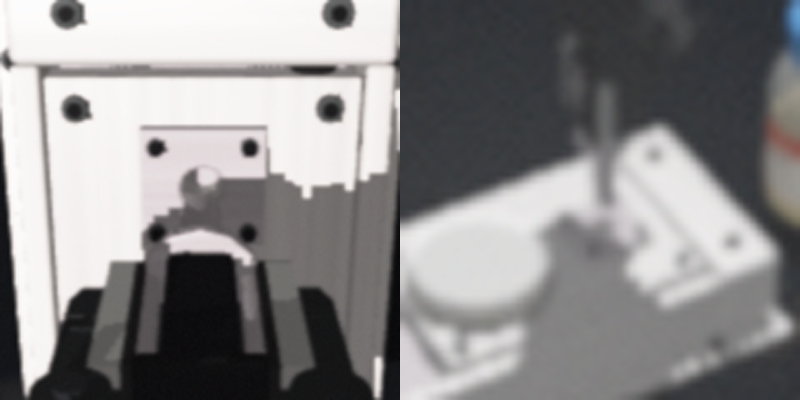

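The wrist view shows the bore directly in line with the pin, with the bore column and the shoulder's centre both at crop x≈200. In the scene view the shank stands over the flange. I'll lower it in.

Call:
arm_command(
  linear=[
    [-0.004, 0, 0.04],
    [0, 0, 0.03],
    [0, 0, 0.03],
    [0, 0, 0.02],
    [0, 0, 0],
  ],
  delta_rot=[
    [0, 0, 0],
    [0, 0, 0],
    [0, 0, 0],
    [0, 0, 0],
    [0, 0, 0],
  ],
  claw=[0, 0, 0, 0, 0],
)

```text
t: 9.25
ee_pos: [0.623, 0.0309, 0.0899]
ee_rot: [0.0, 0.999, -0.053, -0.0]
contact_force: [1.6, -0.3, -1.9]
width: 0.248
gripper_force: 59.8
```

Call:
arm_command(
  linear=[
    [0, 0, 0.01],
    [0, 0, 0.01],
    [0, 0, 0.005],
    [0, 0, 0],
  ],
  delta_rot=[
    [0, 0, 0],
    [0, 0, 0],
    [0, 0, 0],
    [0, 0, 0],
  ],
  claw=[0, 0, 0, 0],
)

```text
t: 9.75
ee_pos: [0.6233, 0.0313, 0.0858]
ee_rot: [-0.0, 0.999, -0.053, 0.0]
contact_force: [0.1, 0.1, 3.0]
width: 0.251
gripper_force: 60.5
```

Call:
arm_command(
  linear=[
    [-0.01, 0, 0.005],
    [-0.01, 0, 0],
    [-0.01, 0, 0],
    [-0.01, 0, 0],
    [-0.01, 0, 0],
    [-0.01, 0, 0],
    [0, 0, 0],
  ],
  delta_rot=[
    [0, 0, 0],
    [0, 0, 0],
    [0, 0, 0],
    [0, 0, 0],
    [0, 0, 0],
    [0, 0, 0],
    [0, 0, 0],
  ],
  claw=[0, 0, 0, 0, 0, 0, 0],
)

```text
t: 10.62
ee_pos: [0.6123, 0.0322, 0.0857]
ee_rot: [-0.0, 0.999, -0.053, 0.002]
contact_force: [0.3, -1.8, 8.0]
width: 0.251
gripper_force: 61.1
```

Call:
arm_command(
  linear=[
    [-0.01, 0, -0.002],
    [-0.01, 0, 0],
    [0, 0, 0],
  ],
  delta_rot=[
    [0, 0, 0],
    [0, 0, 0],
    [0, 0, 0],
  ],
  claw=[0, 0, 0],
)

```text
t: 11.0
ee_pos: [0.608, 0.0326, 0.0857]
ee_rot: [-0.0, 0.999, -0.053, 0.001]
contact_force: [1.6, -0.7, 7.5]
width: 0.249
gripper_force: 61.0
```

Call:
arm_command(
  linear=[
    [-0.01, 0, 0],
    [-0.005, 0, 0],
    [0, 0, 0],
  ],
  delta_rot=[
    [0, 0, 0],
    [0, 0, 0],
    [0, 0, 0],
  ],
  claw=[0, 0, 0],
)

```text
t: 11.38
ee_pos: [0.6051, 0.0329, 0.0858]
ee_rot: [-0.0, 0.999, -0.053, 0.001]
contact_force: [1.0, 0.1, 6.8]
width: 0.254
gripper_force: 61.0
```

Call:
arm_command(
  linear=[
    [-0.01, 0, 0],
    [-0.005, 0, 0],
    [0, 0, 0],
  ],
  delta_rot=[
    [0, 0, 0],
    [0, 0, 0],
    [0, 0, 0],
  ],
  claw=[0, 0, 0],
)

```text
t: 11.75
ee_pos: [0.6021, 0.0333, 0.0857]
ee_rot: [-0.0, 0.999, -0.053, 0.001]
contact_force: [2.3, -0.3, 7.2]
width: 0.25
gripper_force: 61.0
```

Call:
arm_command(
  linear=[
    [-0.01, 0, 0],
    [-0.005, 0, 0],
    [0, 0, 0],
  ],
  delta_rot=[
    [0, 0, 0],
    [0, 0, 0],
    [0, 0, 0],
  ],
  claw=[0, 0, 0],
)

```text
t: 12.12
ee_pos: [0.5991, 0.0336, 0.0857]
ee_rot: [-0.0, 0.999, -0.053, 0.001]
contact_force: [1.8, -0.5, 7.3]
width: 0.252
gripper_force: 61.0
```

Call:
arm_command(
  linear=[
    [-0.01, 0, 0],
    [-0.005, 0, 0],
    [0, 0, 0],
  ],
  delta_rot=[
    [0, 0, 0],
    [0, 0, 0],
    [0, 0, 0],
  ],
  claw=[0, 0, 0],
)

```text
t: 12.5
ee_pos: [0.5961, 0.0339, 0.0857]
ee_rot: [-0.0, 0.999, -0.053, 0.001]
contact_force: [0.5, -0.5, 6.9]
width: 0.244
gripper_force: 61.0
```

Call:
arm_command(
  linear=[
    [-0.01, 0, 0],
    [-0.005, 0, 0],
    [0, 0, 0],
  ],
  delta_rot=[
    [0, 0, 0],
    [0, 0, 0],
    [0, 0, 0],
  ],
  claw=[0, 0, 0],
)

```text
t: 12.88
ee_pos: [0.5931, 0.0342, 0.0857]
ee_rot: [-0.0, 0.999, -0.053, 0.001]
contact_force: [1.4, -0.3, 7.5]
width: 0.244
gripper_force: 61.0
```

Call:
arm_command(
  linear=[
    [-0.01, 0, 0],
    [-0.005, 0, 0],
    [0, 0, 0],
  ],
  delta_rot=[
    [0, 0, 0],
    [0, 0, 0],
    [0, 0, 0],
  ],
  claw=[0, 0, 0],
)

```text
t: 13.25
ee_pos: [0.5897, 0.0345, 0.0852]
ee_rot: [0.0, 0.999, -0.053, 0.001]
contact_force: [1.3, 0.3, 5.4]
width: 0.25
gripper_force: 60.7
```

Call:
arm_command(
  linear=[
    [-0.005, 0, 0],
    [0, 0, 0],
  ],
  delta_rot=[
    [0, 0, 0],
    [0, 0, 0],
  ],
  claw=[0, 0, 0],
)

```text
invalid input
```

Call:
arm_command(
  linear=[
    [-0.005, 0, 0],
    [0, 0, 0],
    [0, 0, 0],
  ],
  delta_rot=[
    [0, 0, 0],
    [0, 0, 0],
    [0, 0, 0],
  ],
  claw=[0, 0, 0],
)

```text
t: 13.62
ee_pos: [0.5877, 0.0348, 0.0841]
ee_rot: [0.0, 0.999, -0.053, -0.001]
contact_force: [0.9, -0.5, -1.0]
width: 0.249
gripper_force: 60.0
```

The tip dropped and the contact force fell to zero, so this is the hole. I'll centre and lower gently.

Call:
arm_command(
  linear=[
    [-0.004, 0, 0.003],
    [-0.003, 0, 0.004],
    [0, 0, 0.003],
    [0, 0, 0],
  ],
  delta_rot=[
    [0, 0, 0],
    [0, 0, 0],
    [0, 0, 0],
    [0, 0, 0],
  ],
  claw=[0, 0, 0, 0],
)

```text
t: 14.12
ee_pos: [0.5866, 0.0349, 0.0826]
ee_rot: [0.0, 0.999, -0.053, -0.0]
contact_force: [1.6, -1.4, -0.7]
width: 0.248
gripper_force: 60.0
```

Call:
arm_command(
  linear=[
    [-0.002, 0, 0.005],
    [0, 0, 0.005],
    [0, 0, 0.005],
    [0, 0, 0],
  ],
  delta_rot=[
    [0, 0, 0],
    [0, 0, 0],
    [0, 0, 0],
    [0, 0, 0],
  ],
  claw=[0, 0, 0, 0],
)

```text
t: 14.62
ee_pos: [0.5863, 0.0349, 0.0796]
ee_rot: [0.0, 0.999, -0.053, -0.0]
contact_force: [1.4, -0.5, -2.0]
width: 0.246
gripper_force: 60.0
```

Call:
arm_command(
  linear=[
    [0, 0, 0.01],
    [0, 0, 0.01],
    [0, 0, 0.01],
    [0, 0, 0.01],
    [0, 0, 0.01],
    [0, 0, 0.01],
    [0, 0, 0],
  ],
  delta_rot=[
    [0, 0, 0],
    [0, 0, 0],
    [0, 0, 0],
    [0, 0, 0],
    [0, 0, 0],
    [0, 0, 0],
    [0, 0, 0],
  ],
  claw=[0, 0, 0, 0, 0, 0, 0],
)

```text
t: 15.5
ee_pos: [0.5862, 0.035, 0.0674]
ee_rot: [0.0, 0.999, -0.053, -0.0]
contact_force: [1.8, -1.0, -1.7]
width: 0.246
gripper_force: 60.0
```

Call:
arm_command(
  linear=[
    [0, 0, 0.005],
    [0, 0, 0.005],
    [0, 0, 0.005],
    [0, 0, 0.005],
    [0, 0, 0],
  ],
  delta_rot=[
    [0, 0, 0],
    [0, 0, 0],
    [0, 0, 0],
    [0, 0, 0],
    [0, 0, 0],
  ],
  claw=[0, 0, 0, 0, 0],
)

```text
t: 16.12
ee_pos: [0.5866, 0.0352, 0.0645]
ee_rot: [-0.0, 0.999, -0.053, 0.0]
contact_force: [-0.7, -0.3, 6.5]
width: 0.249
gripper_force: 61.3
```

Call:
arm_command(
  linear=[
    [0, 0, 0.004],
    [0, 0, 0.003],
    [0, 0, 0],
    [0, 0, 0],
  ],
  delta_rot=[
    [0, 0, 0],
    [0, 0, 0],
    [0, 0, 0],
    [0, 0, 0],
  ],
  claw=[0, 0, 0, 0],
)

```text
t: 16.62
ee_pos: [0.5869, 0.035, 0.0643]
ee_rot: [0.0, 0.999, -0.053, 0.001]
contact_force: [-5.7, -4.3, 16.8]
width: 0.246
gripper_force: 63.4
```

The shoulder is seated at the expected height and the push is firm but gentle. Releasing now.

Call:
arm_command(
  linear=[
    [0, 0, -0.006],
    [0, 0, 0],
    [0, 0, 0],
    [0, 0, 0],
    [0, 0, 0],
    [0, 0, 0],
  ],
  delta_rot=[
    [0, 0, 0],
    [0, 0, 0],
    [0, 0, 0],
    [0, 0, 0],
    [0, 0, 0],
    [0, 0, 0],
  ],
  claw=[0, 30, 40, 50, 60, 60],
)

```text
t: 17.38
ee_pos: [0.5862, 0.035, 0.0633]
ee_rot: [0.0, 0.999, -0.053, -0.0]
contact_force: [0.1, 0.4, 0.4]
width: 0.602
gripper_force: 0.0
```

```bash
python3 - <<'E'
from h import *
s=bot.read_state(); print(s['ee_pos'],s['contact_force'],s['width'])
w=save('wrist','w5.png');b=save('scene','a5.png')
R=np.hstack([cv2.resize(w[150:420,140:420],(400,386)),cv2.resize(b[160:260,200:304],(400,386),interpolation=2)])
cv2.imwrite('pics/v8.png',R[:,:,::-1])
E
```

```text
[0.58623369 0.03502053 0.06327999] [0.06133521 0.35292788 0.42389982] 0.601562487381153
```

View pics/v8.png

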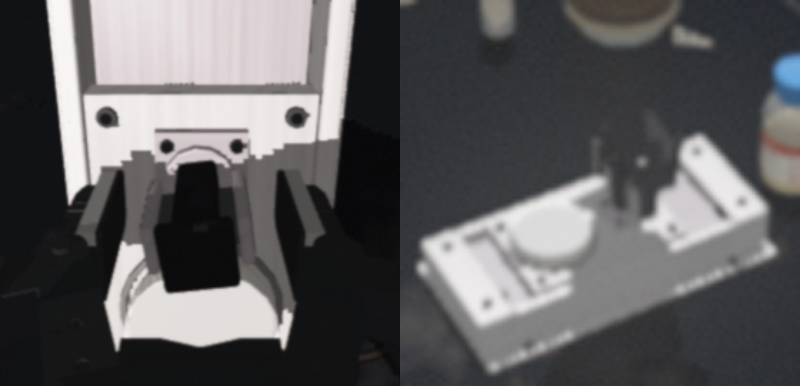

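The pin stands on the flange with both buttons out and clear of the pads. I'll retract and take a last look.

Call:
arm_command(
  linear=[
    [0, 0, -0.05],
    [0, 0, -0.15],
    [0, 0, -0.2],
    [0, 0, -0.2],
    [0, 0, -0.2],
    [0, 0, 0],
    [0, 0, 0],
  ],
  delta_rot=[
    [0, 0, 0],
    [0, 0, 0],
    [0, 0, 0],
    [0, 0, 0],
    [0, 0, 0],
    [0, 0, 0],
    [0, 0, 0],
  ],
  claw=[60, 60, 60, 60, 60, 60, 60],
)

```text
t: 18.35
ee_pos: [0.586, 0.0349, 0.2235]
ee_rot: [0.0, 0.999, -0.053, 0.0]
contact_force: [-0.3, -0.0, -0.7]
width: 0.597
gripper_force: 0.0
```

```bash
python3 - <<'E'
from h import *
s=bot.read_state(); print(s['ee_pos'],s['contact_force'],s['width'])
w=save('wrist','w6.png');b=save('scene','a6.png');a=save('side','s6.png')
f=lambda i,x0,x1,y0,y1:cv2.resize(i[y0:y1,x0:x1],(400,int(400*(y1-y0)/(x1-x0))),interpolation=2)
l=f(w,180,380,80,280);r=np.vstack([f(b,210,310,170,240),f(a,240,320,170,234)])
R=np.zeros((600,800,3),np.uint8);R[:400,:400]=l;R[:600,400:]=r[:600]
cv2.imwrite('pics/v9.png',R[:,:,::-1])
E
```

```text
[0.58604617 0.03491119 0.22353019] [-0.30176727 -0.02548995 -0.71114718] 0.5974734412189386
```

View pics/v9.png

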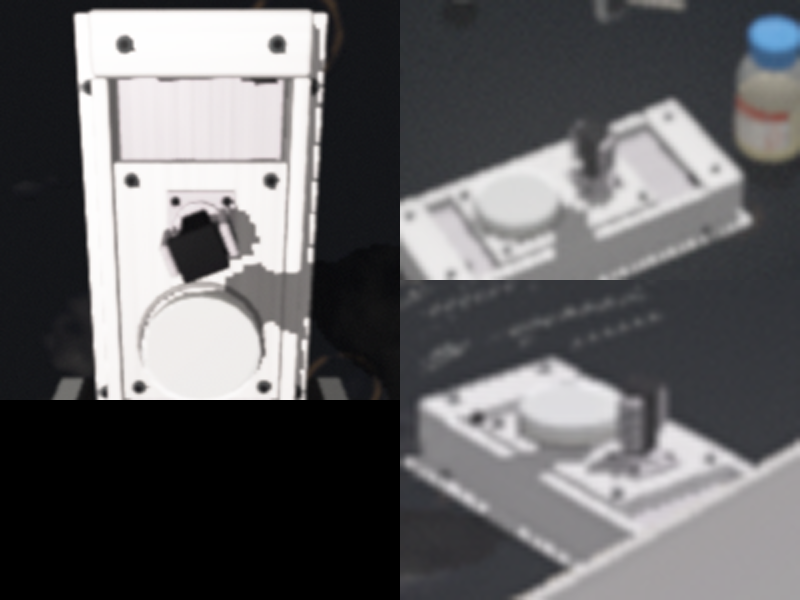

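```bash
python3 - <<'E'
from h import *
c=cam('wrist')
f=lambda p,z:np.array([ray('w',180+x/2-.25,80+y/2-.25,z,c)[:2] for x,y in p])
q=f([(166,246),(219,221),(233,262),(186,283)],.092);print(q,q.mean(0),[np.linalg.norm(q[i]-q[i-1]) for i in range(4)])
fl=f([(168,191),(236,191)],.045);print('flange far edge',fl,fl.mean(0)+.017*np.array([-.9947,.1028]))
E
```

```text
[[0.59066484 0.049264  ]
 [0.5991874  0.0258889 ]
 [0.58055958 0.02166957]
 [0.5731605  0.04271316]] [0.58589308 0.03488391] [np.float64(0.018689982134031155), np.float64(0.024880299269835995), np.float64(0.019099703903191365), np.float64(0.022306485666633055)]
flange far edge [[0.60410632 0.04896869]
 [0.60064071 0.01617902]] [0.58546361 0.03432145]
```

```bash
python3 -c "
from bench import bot; print(bot.sign_off())"
```

```text
the job is handed in; nothing more can be done
None
```

The pin is pushed home in the index hole and released, and the job is handed in. The buttons sprang out, the arm is clear, and about 17 N was the highest push I read. I did not pull-test the ball lock.

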